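Find the worn oven foot by feel

ROBOT

A 6-joint arm with a two-finger parallel gripper is mounted at the origin on the work surface. World frame = base frame: x ahead of the robot, y to its left, z up, the work surface at z = 0. Lengths are in m, angles in rad, forces in N, time in s.
With the tool pointing down it reaches from about 0.375 to 0.9 m from the base axis. Payload 3.1 kg.
Tool frame: the origin (TCP) lies at the very end of the fingers, on their centre line; the grasp point (between the pads) lies 19 mm behind it (manip.grasp_offset is the distance from the TCP to the grasp point, in m); x points along the fingers, z is the direction in which the jaws open and shut, and the axes are right-handed (so a half turn about x gives the same grasp; the last joint's range is limited). The gripper opens to 85 mm and grips with 20 to 120 N. Pads are 22 mm wide; open, the fingers measure 114 mm over their backs; the gripper's body (76 mm by 85 mm) begins 54 mm behind the grasp point. The pads swing forward as they close: fully open they stand 13 mm farther back than shut.
Start: joints at [-1.504, 0.527, 1.433, -0, 1.181, -0.178], TCP at [0.152, -0.606, 0.206] pointing down, gripper open.
Joint ranges: [-3.08, 3.08], [-0.75, 2.2], [0.22, 2.44], [-1.43, 4.57], [0, 2.65], [-2.85, 2.85]. Speed limits (rad/s): [2.79, 2.79, 3.14, 3.14, 3.14, 3.14].

INTERFACE

Orientations are given as a unit quaternion [x, y, z, w].
In Python, from station import manip gives the robot as it stands.
- The arm moves only by the tool send_rows, never from a script. Its argument "steps" is a list that holds one entry, the list of rows, each a list of 5 numbers: the closure, from 0 (fully open) to 1 (shut), then the shift along the world's x, y, z in m, then the turn about the world's z in rad. A call has 1 to 8 rows; each row is the pose to reach, as a shift and turn from the pose commanded when the call began; what a row does not reach only later rows make up. A row lasts 1/8 s, in which the tool goes at most 62.5 mm and 10.7 degrees, less where a joint would pass 70% of its speed; a pose out of reach is approached as far as the arm can. A call with a gripper value outside its range is refused whole. The fingers move at their own pace and stop on an object; "grip_force" is the grip in N (left out, the last holds). Time passes only in rows, so rows that repeat a pose let the fingers close. It gives the time, the measured TCP pose, the force and the opening at its end, in the units of the state.
- manip.sense(): the state, without advancing time (a new reading comes with each control period).
- manip.snapshot(name): name is "scene" or "top"; returns the picture (400x640x3 uint8, red, green, blue); there is no depth.
- manip.camera_params(name): a dict with "fx", "fy", "cx", "cy" (pixels), "T" (4x4, takes a point from camera to world coordinates). Camera axes: x right, y down, z forward; pixel columns grow to the right and rows downward; lengths in m; the calibration is good to about 2 mm. A picture is of the moment at which its call begins. camera_params takes no time and is no camera call.
- manip.sign_off(): hands the job in, once; it reports no verdict.
The state is a dict: "t": time; "q": joint angles; "qd": joint speeds; "tau": joint torques, N m; "tcp_pos": TCP position; "tool_rot": TCP orientation; "force": force on the tool from outside, world axes, zero at the start; "ft_torque": the same for the moment, N m; "finger_gap": opening from 0.0 (shut) to 1.0 (fully open).
Only numpy, scipy, OpenCV 4.12 (cv2) and the standard library are available. Lean on these libraries where they do the work, as an engineer would, in place of code of your own. Each camera call takes 0.05 s, during which the arm holds its last target.

TASK

One of the pizza oven's three cushioned feet on the wooden tray has gone soft. Going from the robot's left to its right, press each foot's rubber cap about 6 mm down with the fingers and hold it there for a second, gently and never bottoming it out, to feel how hard it pushes back. Then set the softest foot down in the grey bowl without dropping it, leave the two good ones standing in their places on the tray, and do not disturb the other things.

Things in the scene. Friction and masses are not known exactly. Their poses are not given: they have to be found in the camera images.
- tray: Low wooden tray fixed to the work surface, 110 x 310 mm, floor 6 mm above the work surface, rim 10 mm high; origin under its centre, y along its length (towards the robot's left), z up. The three feet stand in a row along its length, one near y = +100 mm (left), one near 0 (middle), one near -100 mm (right).
- foot_a: Cushioned oven foot, one of three that look alike, standing upright on the tray: a steel cup 44 mm in diameter with a 50 mm flange 5 mm high at the bottom, 36 mm tall, 0.13 to 0.2 kg; origin at the centre of its underside, z up. A black rubber cap stands out of its top. Which of the three is worn, and where it stands, cannot be seen.
- foot_b: Cushioned oven foot, one of three that look alike, standing upright on the tray: a steel cup 44 mm in diameter with a 50 mm flange 5 mm high at the bottom, 36 mm tall, 0.13 to 0.2 kg; origin at the centre of its underside, z up. A black rubber cap stands out of its top. Which of the three is worn, and where it stands, cannot be seen.
- foot_c: Cushioned oven foot, one of three that look alike, standing upright on the tray: a steel cup 44 mm in diameter with a 50 mm flange 5 mm high at the bottom, 36 mm tall, 0.13 to 0.2 kg; origin at the centre of its underside, z up. A black rubber cap stands out of its top. Which of the three is worn, and where it stands, cannot be seen.
- cap_a: Rubber cap of foot_a: a flat disc 28 mm in diameter, standing 16 mm out of the cup (52 mm above the foot's underside); origin at the centre of its flat top, z up. It sinks straight down when pressed and springs back; it bottoms out hard at 10 mm. At 6 mm deep a good foot pushes back with about 10 N, the worn one with about 4 N, in proportion to depth (good 1.7 N/mm, worn 0.65 N/mm).
- cap_b: Rubber cap of foot_b: a flat disc 28 mm in diameter, standing 16 mm out of the cup (52 mm above the foot's underside); origin at the centre of its flat top, z up. It sinks straight down when pressed and springs back; it bottoms out hard at 10 mm. At 6 mm deep a good foot pushes back with about 10 N, the worn one with about 4 N, in proportion to depth (good 1.7 N/mm, worn 0.65 N/mm).
- cap_c: Rubber cap of foot_c: a flat disc 28 mm in diameter, standing 16 mm out of the cup (52 mm above the foot's underside); origin at the centre of its flat top, z up. It sinks straight down when pressed and springs back; it bottoms out hard at 10 mm. At 6 mm deep a good foot pushes back with about 10 N, the worn one with about 4 N, in proportion to depth (good 1.7 N/mm, worn 0.65 N/mm).
- bowl: Grey wide low ceramic bowl standing on the work surface, 192 mm across the rim, 50 mm high, wall 5 mm, flat inner floor 114 mm across and 6 mm above the work surface; origin at the centre of its underside, z up.
- cruet: Green glass cruet with a round stopper, 68 mm in diameter, 165 mm tall, bystander; origin at the centre of its underside.
- mill: Dark wooden pepper mill, 56 mm in diameter, 155 mm tall, bystander; origin at the centre of its underside.
- ramekin: Small white ceramic cup, 80 mm across, 45 mm high, bystander; origin at the centre of its underside.
- spatula: Yellow silicone spatula lying flat, 250 mm long, bystander; origin on its underside, 128 mm from the handle's end, x towards the blade.
Things that resemble listed ones, but are neither listed nor needed, are in the scene too. What is shaped like the foot_a but purple is not meant.

How it is judged:
By the outcome, as a careful person would: the job done as asked, in the order asked, and still so for the second after the job is handed in, with the robot touching nothing.
It also fails if it takes over 69 s, if anything falls off the work surface, if the arm or the gripper's body presses on something with over 40 N, if the wrist force passes 120 N, or if a joint passes its speed limit or range.

## Working session

There is one attempt and no reset: what is moved stays moved. The work goes in short steps, Python scripts to look and compute and a tool call to move; the robot and the scene stay as the last step left them, time stands still between calls to the robot, and variables do not carry over. Pictures are saved under pics/ and viewed, and the job is handed in when it is done.

Besides the shell and the picture viewer there is one more tool, called by a JSON object that holds its "name" and its "arguments". send_rows: Moves the arm, as the interface text tells. Its arguments: {"type":"object","properties":{"steps":{"type":"array","items":{"type":"array","items":{"type":"array","items":{"type":"number"}}}},"grip_force":{"type":"number"}},"required":["steps"]}

```bash
ls; mkdir -p pics
python3 - <<'E'
from station import manip
import cv2,numpy as np
for n in("scene","top"):
    im=manip.snapshot(n); cv2.imwrite(f"pics/{n}0.png",im[:,:,::-1]); p=manip.camera_params(n); print(n,p["fx"],p["fy"],p["cx"],p["cy"],np.round(p["T"],4).tolist())
s=manip.sense(); print({k:np.round(v,4).tolist() for k,v in s.items()})
E
```

```text
pics
scene 378.4666644380916 378.4666644380916 319.27014002120956 199.56188467216595 [[0.8885, 0.3585, -0.2866, 0.8777], [0.4586, -0.7167, 0.5254, -0.5534], [-0.0171, -0.5982, -0.8011, 0.8417], [0.0, 0.0, 0.0, 1.0]]
top 456.42022844347935 456.42022844347935 320.38316636693315 195.20048343024064 [[0.1568, -0.9653, 0.2088, 0.3566], [-0.9876, -0.1529, 0.0349, -0.0327], [-0.0018, -0.2117, -0.9773, 1.0689], [0.0, 0.0, 0.0, 1.0]]
{'t': 0.1, 'q': [-1.5035, 0.5284, 1.4338, 0.0, 1.1814, -0.1785], 'qd': [0.0004, -0.0017, -0.0026, 0.0021, 0.0006, -0.0003], 'tau': [-0.0004, -44.3303, -17.8587, -0.0002, 0.0039, -0.0], 'tcp_pos': [0.1521, -0.6055, 0.2052], 'tool_rot': [0.4355, 0.558, -0.4344, 0.5571], 'force': [0.0846, 0.4421, -0.5039], 'ft_torque': [-0.0247, -0.0025, -0.0229], 'finger_gap': 1.0013}
```

```bash
ls -la . pics
```

```text
.:
total 12
drwxr-xr-x  3 agent agent 4096 Dec  7 01:51 .
drwxr-xr-x 23 root  root  4096 Dec  7 01:51 ..
drwxr-xr-x  2 agent agent 4096 Dec  7 01:51 pics

pics:
total 624
drwxr-xr-x 2 agent agent   4096 Dec  7 01:51 .
drwxr-xr-x 3 agent agent   4096 Dec  7 01:51 ..
-rw-r--r-- 1 agent agent 347490 Dec  7 01:51 scene0.png
-rw-r--r-- 1 agent agent 282136 Dec  7 01:51 top0.png
```

View pics/top0.png

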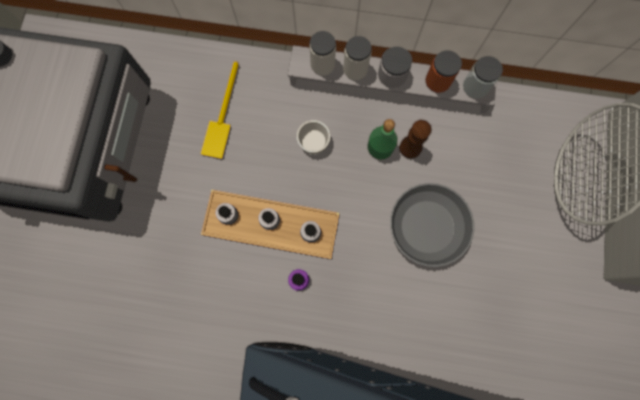

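View pics/scene0.png

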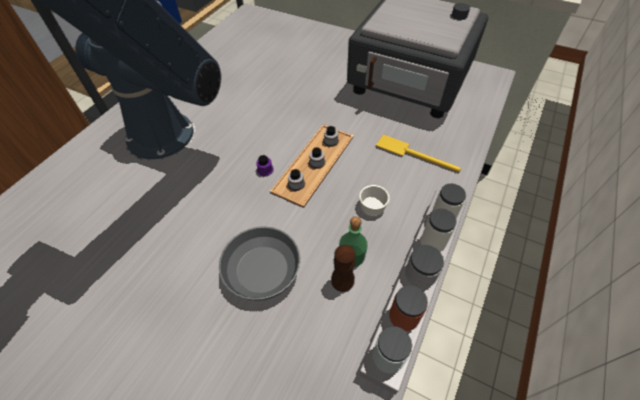

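The top view shows the tray's three grey-cupped feet at about (226,213), (269,218) and (310,231). There is a purple look-alike off the tray at (299,280), which isn't meant, and the bowl is at (431,226). Next I'll enlarge the crops and measure.

```bash
cat > h.py <<'E'
import numpy as np,cv2
from station import manip
def pix2w(n,u,v,z):
    p=manip.camera_params(n);T=np.array(p["T"]);d=T[:3,:3]@np.array([(u-p["cx"])/p["fx"],(v-p["cy"])/p["fy"],1]);o=T[:3,3]
    return o+d*(z-o[2])/d[2]
def w2pix(n,P):
    p=manip.camera_params(n);T=np.array(p["T"]);c=T[:3,:3].T@(np.array(P)-T[:3,3]);return p["fx"]*c[0]/c[2]+p["cx"],p["fy"]*c[1]/c[2]+p["cy"]
E
python3 - <<'E'
from h import *
t=cv2.imread("pics/top0.png");s=cv2.imread("pics/scene0.png")
def crop(im,x,y,w,h,k,f):cv2.imwrite(f,cv2.resize(im[y:y+h,x:x+w],None,fx=k,fy=k,interpolation=cv2.INTER_CUBIC))
crop(t,195,180,155,115,5,"pics/c1.png");crop(s,245,115,120,95,6,"pics/c2.png")
# dark cap centroids
for n,im,cs in(("top",t,[(226,212),(269,217),(310,231)]),("scene",s,[(331,130),(317,152),(296,173)])):
    g=im.max(2)
    m=(g<50).astype(np.uint8)
    k,l,st,ce=cv2.connectedComponentsWithStats(m)
    for i in range(1,k):
        x,y=ce[i]
        if st[i][4]>20 and min(np.hypot(x-a,y-b) for a,b in cs)<9: print(n,st[i].tolist(),ce[i].round(1),pix2w(n,x,y,.058).round(4))
E
```

```text
top [220, 207, 10, 10, 79] [224.5 211.5] [0.5017 0.2106 0.058 ]
top [263, 212, 10, 10, 73] [267.6 216.9] [0.5049 0.1126 0.058 ]
top [306, 225, 10, 10, 75] [310.2 229.9] [0.4909 0.0134 0.058 ]
scene [327, 127, 8, 8, 52] [330.4 130.7] [0.5092 0.2037 0.058 ]
scene [313, 148, 8, 9, 60] [316.3 152.4] [0.5126 0.1059 0.058 ]
scene [291, 170, 9, 9, 66] [294.8 174.3] [0.4984 0.007  0.058 ]
```

View pics/c1.png

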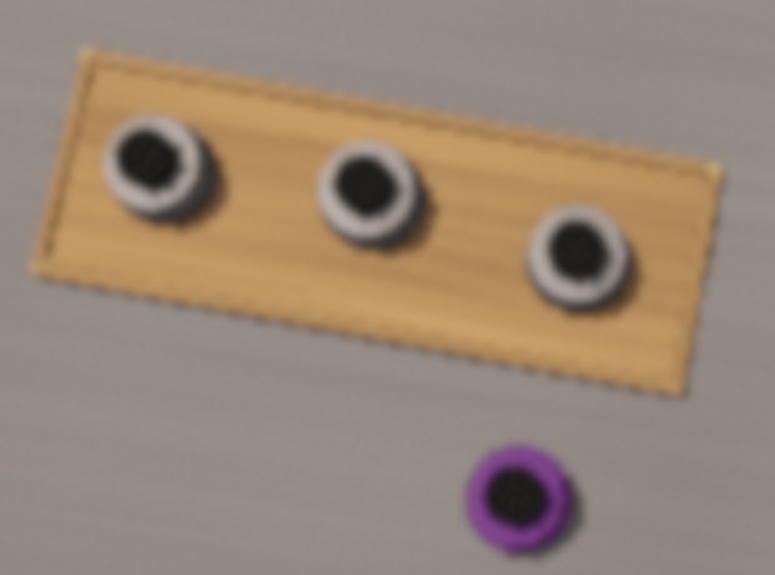

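View pics/c2.png

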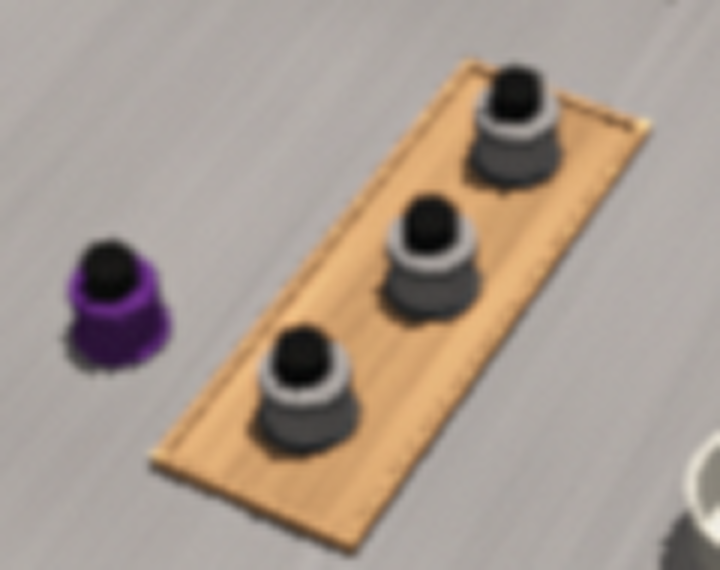

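```bash
cat >> h.py <<'E'
from scipy.optimize import least_squares
def sil(n,x,y,r,z0,z1):
    a=np.linspace(0,2*np.pi,60)
    pts=np.array([w2pix(n,(x+r*np.cos(t),y+r*np.sin(t),z)) for t in a for z in(z0,z1)],np.float32)
    h=cv2.convexHull(pts)
    m=cv2.moments(h);return np.array([m["m10"]/m["m00"],m["m01"]/m["m00"]]),m["m00"]
def solve(n,c,r,z0,z1,g):
    return least_squares(lambda q:sil(n,q[0],q[1],r,z0,z1)[0]-c,g).x
E
python3 - <<'E'
from h import *
T={"top":[(224.5,211.5),(267.6,216.9),(310.2,229.9)],"scene":[(330.4,130.7),(316.3,152.4),(294.8,174.3)]}
for n in T:
    for c in T[n]:
        q=solve(n,np.array(c),.014,.042,.058,[.5,.1]);print(n,q.round(4),sil(n,*q,.014,.042,.058)[1])
# tray corners (top) rim z .010
for u,v in[(86,50),(720,165),(685,395),(35,270)]: print("corner top",pix2w("top",195+u/5-.4,180+v/5-.4,.010).round(4))
for u,v in[(470,62),(650,124),(352,551),(155,460)]: print("corner scene",pix2w("scene",245+u/6-.4,115+v/6-.4,.010).round(4))
# bowl rim
for n,f,box in(("top","pics/top0.png",(385,175,480,275)),("scene","pics/scene0.png",(210,215,310,315))):
    im=cv2.imread(f);x0,y0,x1,y1=box
    cv2.imwrite(f"pics/b_{n}.png",cv2.resize(im[y0:y1,x0:x1],None,fx=5,fy=5,interpolation=cv2.INTER_CUBIC))
E
```

```text
Traceback (most recent call last):
  File "h.py", line 15, in solve
    return least_squares(lambda q:sil(n,q[0],q[1],r,z0,z1)[0]-c,g).x
           ~~~~~~~~~~~~~^^^^^^^^^^^^^^^^^^^^^^^^^^^^^^^^^^^^^^^^^^
  File "h.py", line 15, in <lambda>
    return least_squares(lambda q:sil(n,q[0],q[1],r,z0,z1)[0]-c,g).x
                                  ~~~^^^^^^^^^^^^^^^^^^^^^
  File "h.py", line 11, in sil
    pts=np.array([w2pix(n,(x+r*np.cos(t),y+r*np.sin(t),z)) for t in a for z in(z0,z1)],np.float32)
                  ~~~~~^^^^^^^^^^^^^^^^^^^^^^^^^^^^^^^^^^^
  File "h.py", line 7, in w2pix
    p=manip.camera_params(n);T=np.array(p["T"]);c=T[:3,:3].T@(np.array(P)-T[:3,3]);return p["fx"]*c[0]/c[2]+p["cx"],p["fy"]*c[1]/c[2]+p["cy"]
ValueError: time passes only in moves, steps and waits
```

```bash
sed -i 's/manip.camera_params(n)/cam(n)/' h.py; sed -i '2a _c={}\ndef cam(n):\n    if n not in _c:_c[n]=manip.camera_params(n)\n    return _c[n]' h.py
sed -i 's/,g).x/,g,diff_step=1e-3).x/' h.py
python3 - <<'E'
from h import *
T={"top":[(224.5,211.5),(267.6,216.9),(310.2,229.9)],"scene":[(330.4,130.7),(316.3,152.4),(294.8,174.3)]}
for n in T:
    for c in T[n]:
        q=solve(n,np.array(c),.014,.042,.058,[.5,.1]);print(n,q.round(4),sil(n,*q,.014,.042,.058)[1])
for u,v in[(86,50),(720,165),(685,395),(35,270)]: print("corner top",pix2w("top",195+u/5-.4,180+v/5-.4,.010).round(4))
for u,v in[(470,62),(650,124),(352,551),(155,460)]: print("corner scene",pix2w("scene",245+u/6-.4,115+v/6-.4,.010).round(4))
for n,f,box in(("top","pics/top0.png",(385,175,480,275)),("scene","pics/scene0.png",(210,215,310,315))):
    im=cv2.imread(f);x0,y0,x1,y1=box
    cv2.imwrite(f"pics/b_{n}.png",cv2.resize(im[y0:y1,x0:x1],None,fx=5,fy=5,interpolation=cv2.INTER_CUBIC))
E
```

```text
top [0.5029 0.2124] 141.74168994289357
top [0.506  0.1136] 136.44069956499152
top [0.4918 0.0138] 133.323526769178
scene [0.5055 0.2113] 83.28753310011234
scene [0.5091 0.1125] 91.56078253826126
scene [0.4944 0.0127] 100.49846608727239
corner top [0.5559 0.2627 0.01  ]
corner top [ 0.5482 -0.0438  0.01  ]
corner top [ 0.4393 -0.0438  0.01  ]
corner top [0.449  0.2644 0.01  ]
corner scene [0.4533 0.2634 0.01  ]
corner scene [0.5592 0.2627 0.01  ]
corner scene [ 0.552  -0.0481  0.01  ]
corner scene [ 0.4447 -0.0434  0.01  ]
```

View pics/b_top.png

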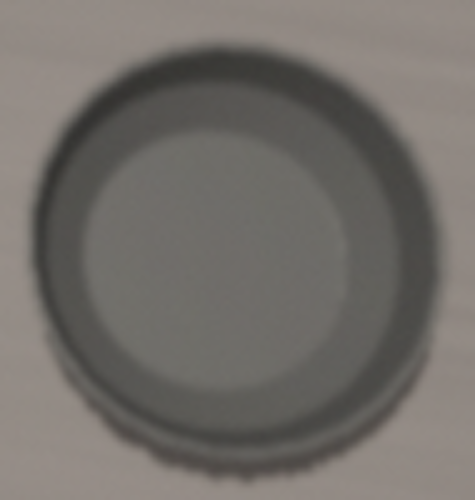

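View pics/b_scene.png

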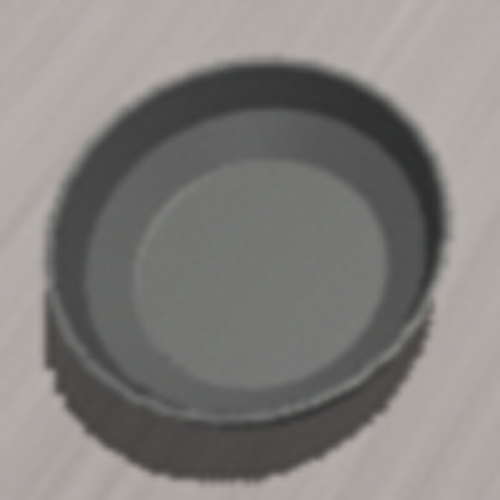

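Run:
```python
from h import *
print(pix2w("top",427.6,226.6,.006).round(3),pix2w("scene",261.6,269.2,.006).round(3),pix2w("top",432,224,.05).round(3),pix2w("scene",259.4,262.6,.05).round(3))
from scipy.spatial.transform import Rotation as R
s=manip.sense();print(R.from_quat(s["tool_rot"]).as_matrix().round(3),s["tcp_pos"],s["t"])
for n,u,v,z in(("top",299,280,.05),("scene",264,165,.035),("scene",375,200,.03),("scene",344,285,0),("top",300,135,.04)):print(n,pix2w(n,u,v,z).round(3))
```

```text
[ 0.549 -0.255  0.006] [ 0.55  -0.256  0.006] [ 0.548 -0.255  0.05 ] [ 0.554 -0.259  0.05 ]
[[-0.     0.97   0.243]
 [ 0.002  0.243 -0.97 ]
 [-1.     0.    -0.002]] [ 0.15207138 -0.60548847  0.20523316] 0.1
top [0.379 0.02  0.05 ]
scene [0.391 0.015 0.035]
scene [0.721 0.044 0.03 ]
scene [ 0.745 -0.2    0.   ]
top [0.713 0.075 0.04 ]
```

Both cameras agree to about 3 mm. The caps are at left (.504,.212), middle (.5075,.113) and right (.493,.013), and the bowl is at (.55,-.256). The fingers are closing as the arm travels over.

{"name": "send_rows", "arguments": {"steps": [[[1,0.04,0.04,0,0],[1,0.08,0.08,0,0],[1,0.12,0.12,0,0],[1,0.16,0.16,0,0],[1,0.2,0.2,0,0],[1,0.24,0.24,0,0],[1,0.28,0.28,0,0],[1,0.3,0.306,0,0]]], "grip_force": 20}}

```text
t: 1.1
tcp_pos: [0.4535, -0.2979, 0.2058]
tool_rot: [0.434, 0.558, -0.434, 0.558]
force: [-0.7, -0.2, -0.1]
finger_gap: 0.001
```

{"name": "send_rows", "arguments": {"steps": [[[1,0.01,0.06,0,0],[1,0.02,0.12,0,0],[1,0.03,0.18,0,0],[1,0.035,0.24,0,0],[1,0.04,0.3,-0.01,0],[1,0.045,0.36,-0.03,0],[1,0.05,0.42,-0.05,0],[1,0.052,0.47,-0.07,0]]]}}

```text
t: 2.1
tcp_pos: [0.5041, 0.172, 0.1354]
tool_rot: [0.435, 0.558, -0.435, 0.558]
force: [0.7, -0.6, 0.6]
finger_gap: 0.003
```

{"name": "send_rows", "arguments": {"steps": [[[1,0,0.04,-0.02,0],[1,0,0.048,-0.04,0],[1,0,0.048,-0.05,0],[1,0,0.048,-0.05,0],[1,0,0.048,-0.05,0]]]}}

```text
t: 2.72
tcp_pos: [0.5048, 0.2171, 0.0867]
tool_rot: [0.436, 0.557, -0.435, 0.558]
force: [-1.1, -0.1, 0.1]
finger_gap: -0.003
```

{"name": "send_rows", "arguments": {"steps": [[[1,0,-0.005,-0.015,0],[1,0,-0.005,-0.024,0],[1,0,-0.005,-0.024,0],[1,0,-0.005,-0.024,0]]]}}

```text
t: 3.22
tcp_pos: [0.5041, 0.2128, 0.062]
tool_rot: [0.435, 0.558, -0.435, 0.557]
force: [-0.1, -0.3, -0.6]
finger_gap: -0.001
```

Run:
```python
from h import *
im=manip.snapshot("scene")[:,:,::-1];cv2.imwrite("pics/p1.png",cv2.resize(im[70:210,245:365],None,fx=4.2,fy=4.2,interpolation=cv2.INTER_CUBIC))
s=manip.sense();print(s["t"],s["tcp_pos"],s["force"])
print((np.array(w2pix("scene",s["tcp_pos"]))-[245,70])*4.2)
```

```text
3.275 [0.50432157 0.21288298 0.06220804] [-0.43944574  0.56438625 -0.50663593]
[358.28730284 240.37309667]
```

View pics/p1.png

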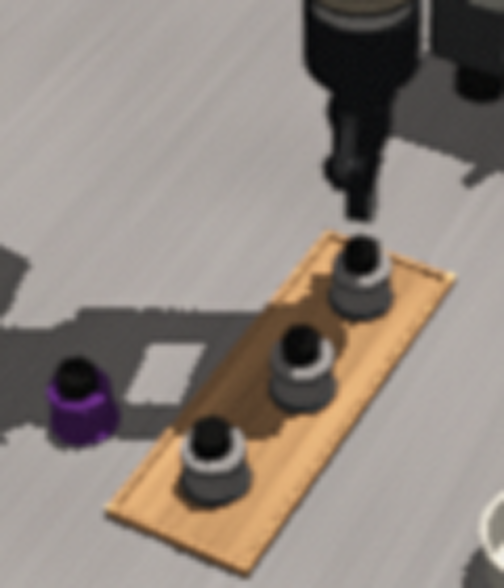

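The tips look slightly higher than the TCP should project, possibly because of light-coloured pads. I'll go down in small steps and use the force reading.

{"name": "send_rows", "arguments": {"steps": [[[1,0,0,-0.001,0],[1,0,0,-0.002,0],[1,0,0,-0.003,0],[1,0,0,-0.003,0],[1,0,0,-0.003,0]]]}}

```text
t: 3.9
tcp_pos: [0.5041, 0.2128, 0.0591]
tool_rot: [0.435, 0.558, -0.435, 0.558]
force: [0.2, 0.3, 0.3]
finger_gap: -0.001
```

{"name": "send_rows", "arguments": {"steps": [[[1,0,0,-0.001,0],[1,0,0,-0.002,0],[1,0,0,-0.002,0],[1,0,0,-0.002,0]]]}}

```text
t: 4.4
tcp_pos: [0.5041, 0.2128, 0.0571]
tool_rot: [0.435, 0.558, -0.435, 0.557]
force: [-0.5, -0.6, 0.4]
finger_gap: -0.001
```

{"name": "send_rows", "arguments": {"steps": [[[1,0,0,-0.001,0],[1,0,0,-0.002,0],[1,0,0,-0.002,0],[1,0,0,-0.002,0]]]}}

```text
t: 4.9
tcp_pos: [0.5041, 0.2128, 0.0551]
tool_rot: [0.435, 0.558, -0.435, 0.558]
force: [-1.0, 0.4, 0.5]
finger_gap: -0.002
```

Run:
```python
from h import *
im=manip.snapshot("scene")[:,:,::-1];cv2.imwrite("pics/p2.png",cv2.resize(im[85:150,295:375],None,fx=9,fy=9,interpolation=cv2.INTER_CUBIC))
s=manip.sense();print(s["t"],s["tcp_pos"],s["force"])
print((np.array(w2pix("scene",s["tcp_pos"]))-[295,85])*9)
```

```text
4.95 [0.50412316 0.21283541 0.05513589] [-0.12893252 -0.18498717  0.31755027]
[317.03081586 395.87209594]
```

View pics/p2.png

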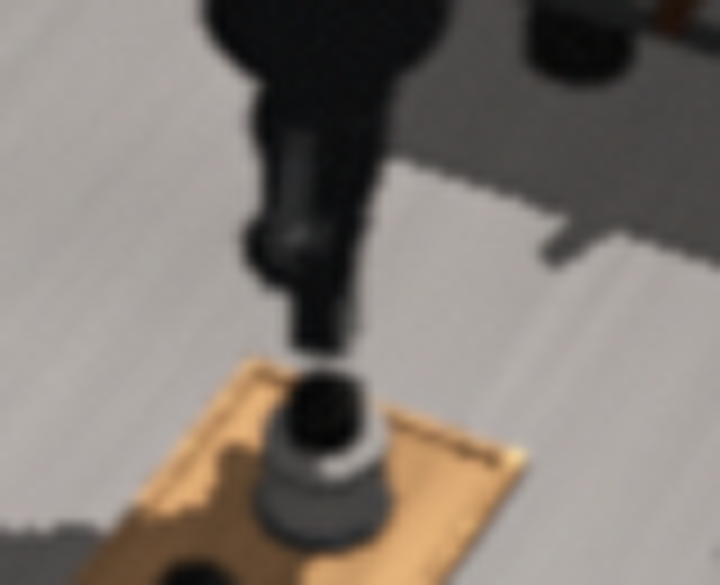

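{"name": "send_rows", "arguments": {"steps": [[[1,0,0,-0.001,0],[1,0,0,-0.002,0],[1,0,0,-0.002,0],[1,0,0,-0.002,0]]]}}

```text
t: 5.45
tcp_pos: [0.5041, 0.2128, 0.0531]
tool_rot: [0.435, 0.558, -0.435, 0.557]
force: [-0.3, 0.5, 0.2]
finger_gap: -0.001
```

{"name": "send_rows", "arguments": {"steps": [[[1,0,0,-0.001,0],[1,0,0,-0.002,0],[1,0,0,-0.002,0],[1,0,0,-0.002,0]]]}}

```text
t: 5.95
tcp_pos: [0.5041, 0.2128, 0.0511]
tool_rot: [0.435, 0.558, -0.435, 0.557]
force: [0.5, -0.1, 0.1]
finger_gap: -0.0
```

Run:
```python
from h import *
a=manip.snapshot("scene")[85:150,295:375,::-1];b=manip.snapshot("top")[150:240,180:280,::-1]
cv2.imwrite("pics/p3.png",np.hstack([cv2.resize(a,(400,325),interpolation=cv2.INTER_CUBIC),cv2.resize(b,(361,325),interpolation=cv2.INTER_CUBIC)]))
s=manip.sense();print(s["t"],s["tcp_pos"],s["force"],w2pix("top",s["tcp_pos"]))
```

```text
6.05 [0.50409717 0.21282825 0.05109385] [-1.118778    0.51230272 -0.50310519] (np.float64(224.3682523010903), np.float64(210.89888495889556))
```

View pics/p3.png

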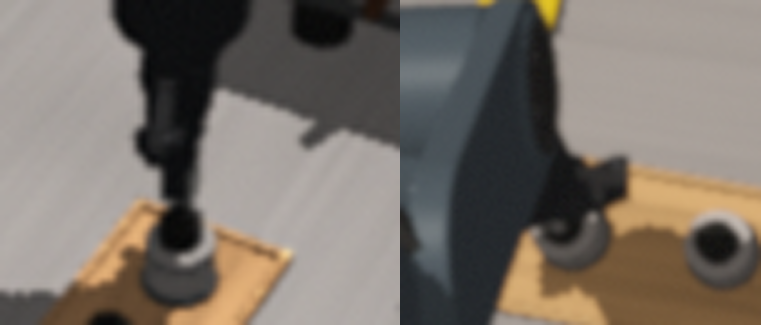

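{"name": "send_rows", "arguments": {"steps": [[[1,0,0,-0.001,0],[1,0,0,-0.002,0],[1,0,0,-0.002,0],[1,0,0,-0.002,0]]]}}

```text
t: 6.55
tcp_pos: [0.5041, 0.2128, 0.0491]
tool_rot: [0.435, 0.558, -0.435, 0.558]
force: [-0.2, 0.0, -0.1]
finger_gap: -0.0
```

{"name": "send_rows", "arguments": {"steps": [[[1,0,0,-0.001,0],[1,0,0,-0.002,0],[1,0,0,-0.002,0],[1,0,0,-0.002,0]]]}}

```text
t: 7.05
tcp_pos: [0.5041, 0.2128, 0.0471]
tool_rot: [0.435, 0.558, -0.435, 0.558]
force: [-0.0, 0.5, -0.7]
finger_gap: -0.0
```

Run:
```python
from h import *
a=manip.snapshot("scene")[105:145,310:355,::-1]
cv2.imwrite("pics/p4.png",cv2.resize(a,None,fx=14,fy=14,interpolation=cv2.INTER_CUBIC))
s=manip.sense();print(s["t"],s["tcp_pos"],s["force"],(np.array(w2pix("scene",s["tcp_pos"]))-[310,105])*14)
```

```text
7.1 [0.50411338 0.21280816 0.04712306] [ 0.11198144 -0.343494   -0.77269399] [282.8360551  363.55788494]
```

View pics/p4.png

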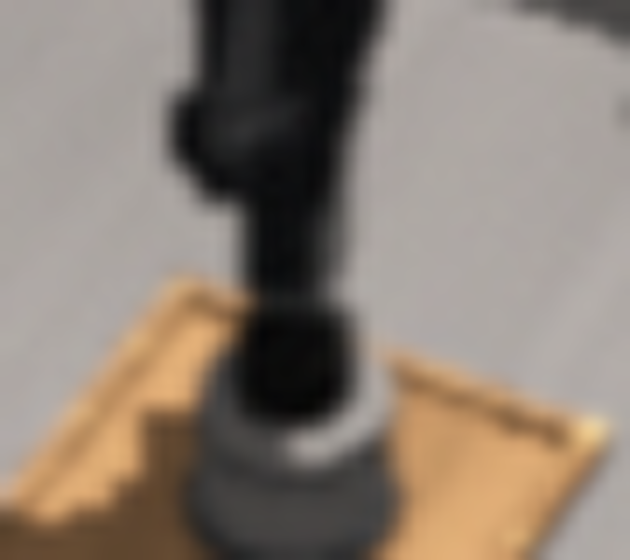

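Run:
```python
from h import *
a=manip.snapshot("top")[185:230,205:255,::-1]
cv2.imwrite("pics/p5.png",np.clip(cv2.resize(a,None,fx=13,fy=13,interpolation=cv2.INTER_CUBIC).astype(float)*1.8,0,255).astype(np.uint8))
s=manip.sense();print(s["force"],(np.array(w2pix("top",s["tcp_pos"]))-[205,185])*13)
```

```text
[0.03596243 0.63579542 1.05275091] [256.59620892 340.61987916]
```

View pics/p5.png

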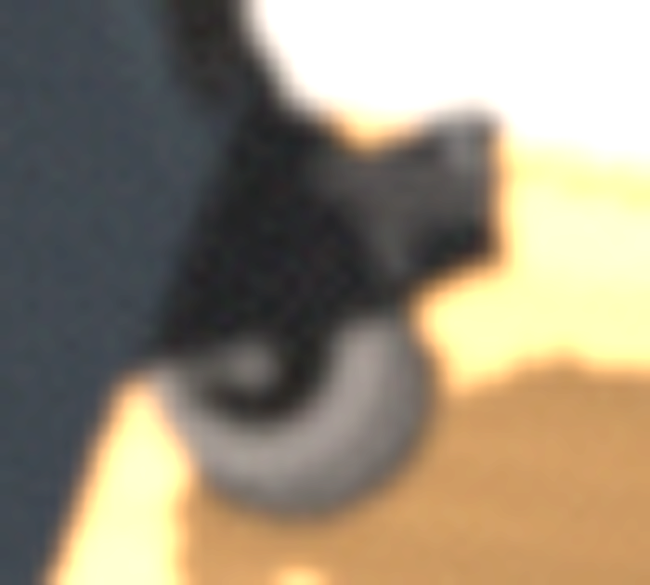

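The top view shows the tip laterally over the cap, and the force is still near zero, so the tips simply haven't touched yet. I'll keep going down gently.

{"name": "send_rows", "arguments": {"steps": [[[1,0,0,-0.001,0],[1,0,0,-0.002,0],[1,0,0,-0.003,0],[1,0,0,-0.003,0],[1,0,0,-0.003,0]]]}}

```text
t: 7.78
tcp_pos: [0.5041, 0.2128, 0.0441]
tool_rot: [0.435, 0.558, -0.435, 0.558]
force: [-0.2, 0.2, -0.6]
finger_gap: -0.001
```

{"name": "send_rows", "arguments": {"steps": [[[1,0,0,-0.001,0],[1,0,0,-0.002,0],[1,0,0,-0.002,0],[1,0,0,-0.002,0]]]}}

```text
t: 8.28
tcp_pos: [0.5041, 0.2128, 0.0421]
tool_rot: [0.435, 0.558, -0.435, 0.558]
force: [-0.6, 0.6, 0.3]
finger_gap: -0.001
```

{"name": "send_rows", "arguments": {"steps": [[[1,0,0,-0.001,0],[1,0,0,-0.002,0],[1,0,0,-0.002,0],[1,0,0,-0.002,0]]]}}

```text
t: 8.78
tcp_pos: [0.5041, 0.2128, 0.0401]
tool_rot: [0.435, 0.558, -0.435, 0.558]
force: [0.8, 0.0, 0.6]
finger_gap: -0.0
```

Run:
```python
from h import *
a=manip.snapshot("scene")[105:145,310:355,::-1]
cv2.imwrite("pics/p6.png",np.clip(1.8*cv2.resize(a,None,fx=14,fy=14,interpolation=cv2.INTER_CUBIC).astype(float),0,255).astype(np.uint8))
s=manip.sense();print(s["t"],s["tcp_pos"],s["force"],(np.array(w2pix("scene",s["tcp_pos"]))-[310,105])*14)
```

```text
8.825 [0.5041333  0.21282566 0.04011866] [-0.12049689 -0.59348328 -0.31338468] [282.75838809 387.49020581]
```

View pics/p6.png

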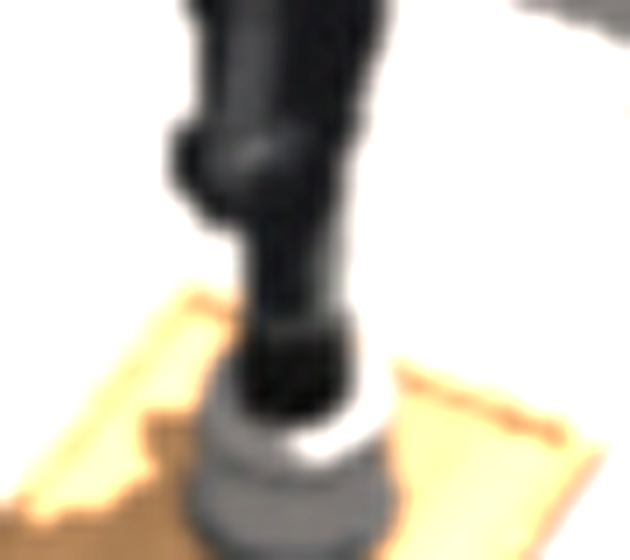

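{"name": "send_rows", "arguments": {"steps": [[[1,0,0,-0.001,0],[1,0,0,-0.002,0],[1,0,0,-0.002,0],[1,0,0,-0.002,0]]]}}

```text
t: 9.32
tcp_pos: [0.5041, 0.2128, 0.0381]
tool_rot: [0.435, 0.558, -0.435, 0.557]
force: [0.2, 0.4, 0.3]
finger_gap: 0.001
```

{"name": "send_rows", "arguments": {"steps": [[[1,0,0,-0.001,0],[1,0,0,-0.002,0],[1,0,0,-0.002,0],[1,0,0,-0.002,0]]]}}

```text
t: 9.82
tcp_pos: [0.5041, 0.2128, 0.0361]
tool_rot: [0.435, 0.558, -0.435, 0.558]
force: [-0.3, -1.0, 0.4]
finger_gap: 0.001
```

Run:
```python
from h import *
a=manip.snapshot("scene")[105:145,310:355,::-1];b=manip.snapshot("top")[190:230,205:250,::-1]
f=lambda a:np.clip(2.5*cv2.resize(a,None,fx=8.5,fy=8.5,interpolation=cv2.INTER_CUBIC).astype(float),0,255).astype(np.uint8)
cv2.imwrite("pics/p7.png",np.hstack([f(a),f(b)]))
s=manip.sense();print(s["t"],s["tcp_pos"],s["force"],s["ft_torque"],s["tau"])
```

```text
9.925 [0.50415544 0.21281204 0.0361177 ] [0.13172691 0.03538237 0.76672462] [0.01243046 0.00823397 0.00400708] [-2.01867470e-04 -4.22490478e+01 -9.24683601e+00 -2.78193545e-05
  9.13240165e-04  1.88213903e-05]
```

View pics/p7.png

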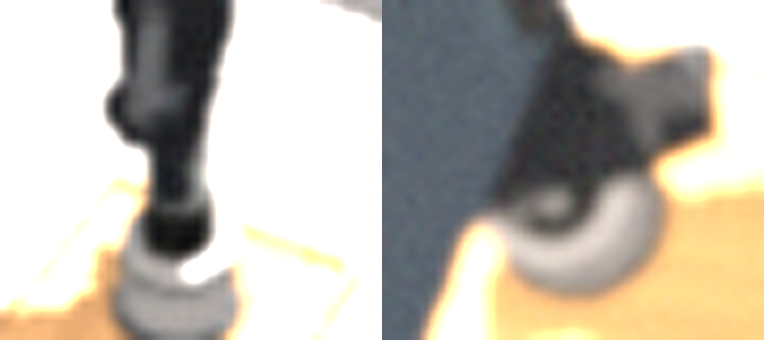

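{"name": "send_rows", "arguments": {"steps": [[[1,0,0,-0.001,0],[1,0,0,-0.002,0],[1,0,0,-0.002,0],[1,0,0,-0.002,0]]]}}

```text
t: 10.42
tcp_pos: [0.5041, 0.2128, 0.0341]
tool_rot: [0.435, 0.558, -0.435, 0.557]
force: [0.4, 0.1, -1.3]
finger_gap: -0.003
```

{"name": "send_rows", "arguments": {"steps": [[[1,0,0,-0.001,0],[1,0,0,-0.002,0],[1,0,0,-0.002,0],[1,0,0,-0.002,0]]]}}

```text
t: 10.92
tcp_pos: [0.5041, 0.2128, 0.0321]
tool_rot: [0.435, 0.558, -0.435, 0.558]
force: [0.7, -1.2, -0.1]
finger_gap: -0.0
```

Run:
```python
from h import *
a=manip.snapshot("scene")[105:145,310:355,::-1]
f=lambda a:np.clip(2.5*cv2.resize(a,None,fx=14,fy=14,interpolation=cv2.INTER_CUBIC).astype(float),0,255).astype(np.uint8)
cv2.imwrite("pics/p8.png",f(a))
s=manip.sense();print(s["t"],s["tcp_pos"],s["force"],s["tau"].round(2),s["q"])
```

```text
10.975 [0.50411424 0.2128222  0.03213223] [ 0.25488446 -0.26259397  0.12153019] [-0.000e+00 -4.214e+01 -8.990e+00 -0.000e+00  1.000e-02 -0.000e+00] [ 1.95205798e-01  6.88278149e-01  1.76070830e+00 -9.78407849e-06
  6.92575736e-01  1.52014221e+00]
```

View pics/p8.png

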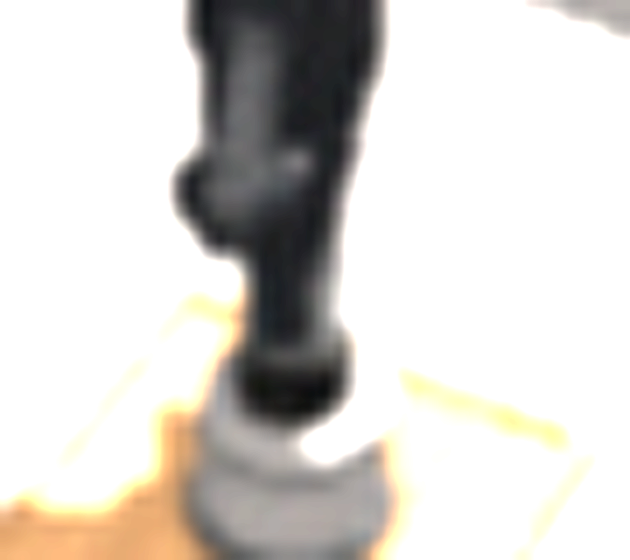

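Run:
```python
from h import *
a=cv2.imread("pics/scene0.png")[105:145,310:355];b=manip.snapshot("scene")[105:145,310:355,::-1]
f=lambda a:np.clip(2*cv2.resize(a,None,fx=8.8,fy=8.8,interpolation=cv2.INTER_CUBIC).astype(float),0,255).astype(np.uint8)
cv2.imwrite("pics/p9.png",np.hstack([f(a),f(b)]))
print("cap top centre",(np.array(w2pix("scene",(.505,.212,.058)))-[310,105])*8.8)
print("rim",[((np.array(w2pix("scene",(.505+.014*np.cos(t),.212+.014*np.sin(t),.058)))-[310,105])*8.8).round() for t in (-2.5,-1,.6)])
```

```text
cap top centre [179.25541893 207.0994695 ]
rim [array([139., 212.]), array([184., 235.]), array([220., 203.])]
```

View pics/p9.png

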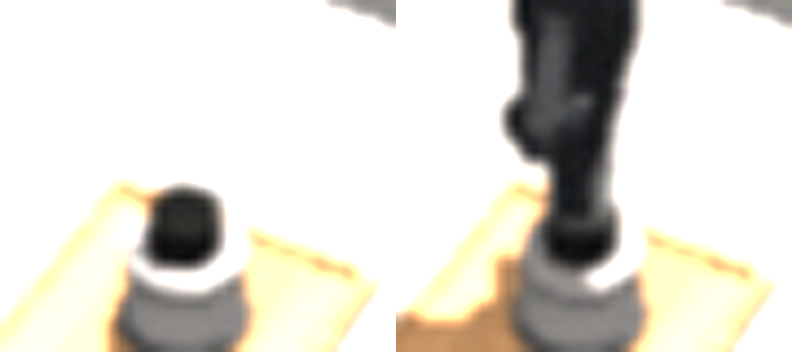

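{"name": "send_rows", "arguments": {"steps": [[[1,0,0,-0.001,0],[1,0,0,-0.002,0],[1,0,0,-0.002,0],[1,0,0,-0.002,0]]]}}

```text
t: 11.52
tcp_pos: [0.5041, 0.2128, 0.0302]
tool_rot: [0.435, 0.558, -0.435, 0.558]
force: [-0.3, -0.1, 1.8]
finger_gap: 0.001
```

{"name": "send_rows", "arguments": {"steps": [[[1,0,0,-0.001,0],[1,0,0,-0.002,0],[1,0,0,-0.002,0],[1,0,0,-0.002,0]]]}}

```text
t: 12.02
tcp_pos: [0.5041, 0.2128, 0.0282]
tool_rot: [0.435, 0.558, -0.435, 0.558]
force: [0.1, 0.2, 2.6]
finger_gap: -0.001
```

{"name": "send_rows", "arguments": {"steps": [[[1,0,0,-0.001,0],[1,0,0,-0.001,0],[1,0,0,-0.001,0]]]}}

```text
t: 12.4
tcp_pos: [0.5041, 0.2128, 0.0272]
tool_rot: [0.435, 0.558, -0.435, 0.558]
force: [-0.8, -0.4, 3.2]
finger_gap: -0.002
```

Run:
```python
from h import *
print(manip.grasp_offset,manip.sense()["force"])
a=manip.snapshot("scene")[105:145,310:355,::-1]
print(manip.sense()["force"])
f=lambda a:np.clip(2.5*cv2.resize(a,None,fx=14,fy=14,interpolation=cv2.INTER_CUBIC).astype(float),0,255).astype(np.uint8)
cv2.imwrite("pics/p10.png",f(a))
```

```text
0.0187 [-0.82184213 -0.41670793  3.15462364]
[-0.4705217  -0.32327784  4.05085303]
```

View pics/p10.png

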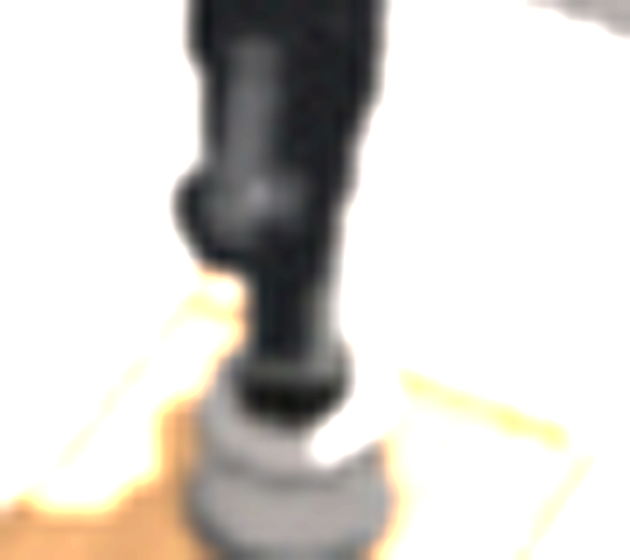

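{"name": "send_rows", "arguments": {"steps": [[[1,0,0,-0.0005,0],[1,0,0,-0.0005,0],[1,0,0,-0.0005,0]]]}}

```text
t: 12.82
tcp_pos: [0.5042, 0.2128, 0.0267]
tool_rot: [0.435, 0.557, -0.435, 0.558]
force: [0.0, -0.2, 4.0]
finger_gap: 0.002
```

{"name": "send_rows", "arguments": {"steps": [[[1,0,0,0,0],[1,0,0,0,0]]]}}

```text
t: 13.08
tcp_pos: [0.5042, 0.2128, 0.0266]
tool_rot: [0.435, 0.558, -0.435, 0.558]
force: [0.1, 0.3, 3.5]
finger_gap: -0.001
```

{"name": "send_rows", "arguments": {"steps": [[[1,0,0,0,0],[1,0,0,0,0]]]}}

```text
t: 13.32
tcp_pos: [0.5042, 0.2128, 0.0266]
tool_rot: [0.435, 0.557, -0.435, 0.558]
force: [0.4, 0.7, 4.3]
finger_gap: -0.0
```

{"name": "send_rows", "arguments": {"steps": [[[1,0,0,0,0],[1,0,0,0,0]]]}}

```text
t: 13.58
tcp_pos: [0.5042, 0.2128, 0.0266]
tool_rot: [0.435, 0.557, -0.435, 0.558]
force: [-0.3, -0.1, 2.9]
finger_gap: 0.001
```

{"name": "send_rows", "arguments": {"steps": [[[1,0,0,0,0],[1,0,0,0,0]]]}}

```text
t: 13.82
tcp_pos: [0.5041, 0.2128, 0.0266]
tool_rot: [0.435, 0.558, -0.435, 0.558]
force: [-0.7, 1.1, 5.2]
finger_gap: -0.0
```

{"name": "send_rows", "arguments": {"steps": [[[1,0,0,0,0],[1,0,0,0,0]]]}}

```text
t: 14.08
tcp_pos: [0.5042, 0.2128, 0.0266]
tool_rot: [0.435, 0.558, -0.435, 0.558]
force: [-0.3, -0.2, 4.1]
finger_gap: 0.003
```

The left foot gives about 4.0 N at TCP z = .0266. The slope is about 0.6 N/mm and contact was near z = .0327, so it looks like the worn one. The true finger-end contact sits about 25 mm above the reported TCP. On to the middle foot.

{"name": "send_rows", "arguments": {"steps": [[[1,0,0,0.01,0],[1,0,0,0.03,0],[1,0.001,-0.03,0.03,0],[1,0.002,-0.07,0.03,0],[1,0.0035,-0.0995,0.025,0],[1,0.0035,-0.0995,0.013,0],[1,0.0035,-0.0995,0.009,0],[1,0.0035,-0.0995,0.009,0]]]}}

```text
t: 15.08
tcp_pos: [0.5069, 0.1142, 0.0351]
tool_rot: [0.434, 0.558, -0.435, 0.557]
force: [1.0, 0.5, -1.2]
finger_gap: -0.0
```

{"name": "send_rows", "arguments": {"steps": [[[1,0,0,-0.001,0],[1,0,0,-0.002,0],[1,0,0,-0.003,0],[1,0,0,-0.004,0],[1,0,0,-0.005,0],[1,0,0,-0.005,0],[1,0,0,-0.005,0]]]}}

```text
t: 15.95
tcp_pos: [0.5077, 0.1135, 0.0308]
tool_rot: [0.435, 0.557, -0.435, 0.558]
force: [-0.2, 1.9, 3.3]
finger_gap: 0.002
```

{"name": "send_rows", "arguments": {"steps": [[[1,0,0,-0.001,0],[1,0,0,-0.002,0],[1,0,0,-0.0025,0],[1,0,0,-0.0025,0],[1,0,0,-0.0025,0]]]}}

```text
t: 16.58
tcp_pos: [0.5077, 0.1135, 0.0285]
tool_rot: [0.435, 0.557, -0.435, 0.558]
force: [-1.4, 2.3, 7.3]
finger_gap: -0.002
```

Run:
```python
from h import *
a=manip.snapshot("scene")[120:170,290:345,::-1]
s=manip.sense();print(s["force"],s["tcp_pos"])
f=lambda a:np.clip(2.*cv2.resize(a,None,fx=11,fy=11,interpolation=cv2.INTER_CUBIC).astype(float),0,255).astype(np.uint8)
cv2.imwrite("pics/p11.png",f(a))
```

```text
[-1.10986781  2.27144008  6.21058246] [0.50769778 0.11346304 0.02853119]
```

View pics/p11.png

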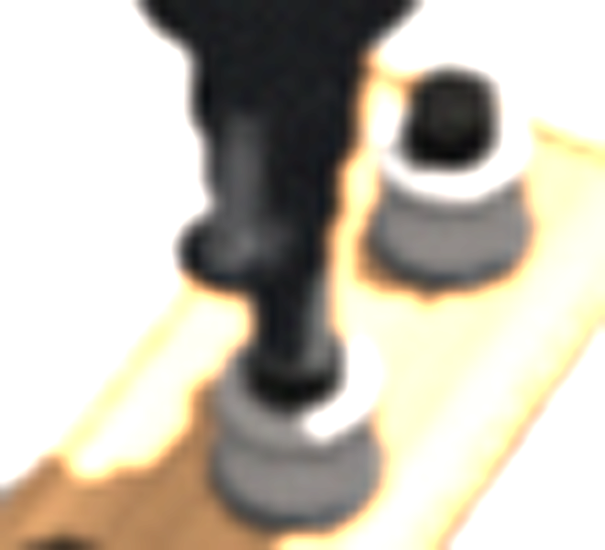

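{"name": "send_rows", "arguments": {"steps": [[[1,0,0,-0.001,0],[1,0,0,-0.002,0],[1,0,0,-0.002,0]]]}}

```text
t: 17.0
tcp_pos: [0.5077, 0.1135, 0.0268]
tool_rot: [0.435, 0.557, -0.435, 0.558]
force: [-1.5, 2.3, 8.7]
finger_gap: -0.0
```

{"name": "send_rows", "arguments": {"steps": [[[1,0,0,0,0],[1,0,0,0,0],[1,0,0,0,0],[1,0,0,0,0]]]}}

```text
t: 17.5
tcp_pos: [0.5077, 0.1135, 0.0269]
tool_rot: [0.435, 0.557, -0.435, 0.558]
force: [-1.5, 2.3, 9.7]
finger_gap: 0.003
```

{"name": "send_rows", "arguments": {"steps": [[[1,0,0,0,0],[1,0,0,0,0],[1,0,0,0,0]]]}}

```text
t: 17.88
tcp_pos: [0.5078, 0.1135, 0.0269]
tool_rot: [0.435, 0.557, -0.435, 0.558]
force: [-1.6, 1.6, 9.7]
finger_gap: -0.002
```

{"name": "send_rows", "arguments": {"steps": [[[1,0,0,0,0],[1,0,0,0,0],[1,0,0,0,0]]]}}

```text
t: 18.25
tcp_pos: [0.5077, 0.1135, 0.0269]
tool_rot: [0.435, 0.557, -0.435, 0.558]
force: [-0.7, 2.4, 10.0]
finger_gap: 0.003
```

The middle foot gives about 9.8 N, so it is good. Now the right foot.

{"name": "send_rows", "arguments": {"steps": [[[1,0,0,0.01,0],[1,0,0,0.03,0],[1,-0.004,-0.03,0.03,0],[1,-0.01,-0.07,0.03,0],[1,-0.0145,-0.1005,0.025,0],[1,-0.0145,-0.1005,0.013,0],[1,-0.0145,-0.1005,0.01,0],[1,-0.0145,-0.1005,0.01,0]]]}}

```text
t: 19.25
tcp_pos: [0.4928, 0.0137, 0.0356]
tool_rot: [0.434, 0.558, -0.435, 0.557]
force: [0.5, 0.2, 0.4]
finger_gap: 0.002
```

{"name": "send_rows", "arguments": {"steps": [[[1,0,0,0,0],[1,0,0,-0.001,0],[1,0,0,-0.003,0],[1,0,0,-0.004,0],[1,0,0,-0.005,0],[1,0,0,-0.006,0],[1,0,0,-0.006,0],[1,0,0,-0.006,0]]]}}

```text
t: 20.25
tcp_pos: [0.4932, 0.0129, 0.0303]
tool_rot: [0.435, 0.557, -0.435, 0.558]
force: [0.0, 1.9, 4.2]
finger_gap: 0.001
```

{"name": "send_rows", "arguments": {"steps": [[[1,0,0,-0.001,0],[1,0,0,-0.002,0],[1,0,0,-0.003,0],[1,0,0,-0.0038,0],[1,0,0,-0.0038,0],[1,0,0,-0.0038,0]]]}}

```text
t: 21.0
tcp_pos: [0.4932, 0.0129, 0.0269]
tool_rot: [0.435, 0.557, -0.435, 0.558]
force: [-0.3, 1.5, 10.0]
finger_gap: -0.002
```

{"name": "send_rows", "arguments": {"steps": [[[1,0,0,0,0],[1,0,0,0,0],[1,0,0,0,0],[1,0,0,0,0]]]}}

```text
t: 21.5
tcp_pos: [0.4932, 0.0129, 0.027]
tool_rot: [0.435, 0.557, -0.435, 0.558]
force: [-1.1, 2.0, 10.2]
finger_gap: -0.001
```

{"name": "send_rows", "arguments": {"steps": [[[1,0,0,0,0],[1,0,0,0,0],[1,0,0,0,0]]]}}

```text
t: 21.88
tcp_pos: [0.4932, 0.0129, 0.027]
tool_rot: [0.435, 0.557, -0.435, 0.558]
force: [-0.8, 3.1, 8.8]
finger_gap: -0.003
```

{"name": "send_rows", "arguments": {"steps": [[[1,0,0,0,0],[1,0,0,0,0],[1,0,0,0,0]]]}}

```text
t: 22.25
tcp_pos: [0.4932, 0.0129, 0.027]
tool_rot: [0.435, 0.557, -0.435, 0.558]
force: [-1.1, 2.5, 10.0]
finger_gap: -0.002
```

The right foot gives about 9.8 N, so it is good, and the left foot is the worn one. Lifting and moving back to it with the gripper opening. I'm also checking where the gripper body really sits.

{"name": "send_rows", "arguments": {"steps": [[[1,0,0,0.02,0],[1,0,0,0.05,0],[0.4,0.003,0.03,0.075,0],[0.2,0.006,0.08,0.075,0],[0.2,0.009,0.13,0.075,0],[0.2,0.011,0.18,0.075,0],[0.2,0.011,0.1995,0.075,0],[0.2,0.011,0.1995,0.075,0]]]}}

```text
t: 23.25
tcp_pos: [0.5037, 0.2127, 0.1008]
tool_rot: [0.434, 0.558, -0.435, 0.558]
force: [0.0, 0.0, -0.2]
finger_gap: 0.799
```

{"name": "send_rows", "arguments": {"steps": [[[0.2,0,0,0,0],[0.2,0,0,0,0]]]}}

```text
t: 23.5
tcp_pos: [0.5041, 0.2108, 0.1012]
tool_rot: [0.435, 0.557, -0.436, 0.557]
force: [-1.2, -0.0, 0.2]
finger_gap: 0.801
```

Run:
```python
from h import *
n=manip.snapshot("scene")[:,:,::-1];b=manip.snapshot("top")[150:250,170:270,::-1]
s=manip.sense();t=s["tcp_pos"];print(s["t"],t,s["finger_gap"])
a=n[60:150,280:380]
f=lambda a:np.clip(2.*cv2.resize(a,None,fx=4,fy=4,interpolation=cv2.INTER_CUBIC).astype(float),0,255).astype(np.uint8)
cv2.imwrite("pics/p12.png",np.hstack([f(a),f(b)[:360]]))
for h in(0,.025,.073,.098):print(h,(np.array(w2pix("scene",t+[0,0,h]))-[280,60])*4)
print((np.array(w2pix("top",t+[0,0,.03]))-[170,150])*4+[400,0])
# cap re-measure
for nn,im,c in(("scene",n,(330.4,130.7)),):
    m=(im.max(2)<50).astype(np.uint8);k,l,st,ce=cv2.connectedComponentsWithStats(m)
    for i in range(1,k):
        if np.hypot(*(ce[i]-c))<9:print(st[i],ce[i])
```

```text
23.6 [0.50428124 0.21106156 0.10131532] 0.8031607077863169
0 [200.40476975 230.08107205]
0.025 [200.60956998 203.07607335]
0.073 [201.02482827 148.32003158]
0.098 [201.25346959 118.17134221]
[589.07256272 216.48342887]
[326 127   9   8  56] [330.10714286 130.73214286]
```

View pics/p12.png

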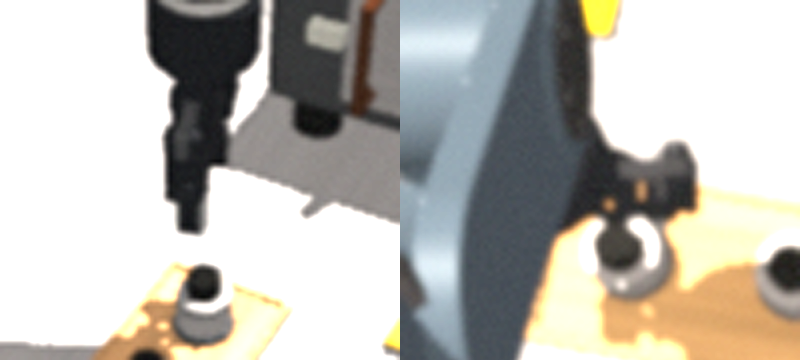

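Run:
```python
from h import *
t=np.array([.5043,.2111,.1013]);j=np.array([.243,-.97,0]);k=np.array([.97,.243,0])
for d in(.034,.048):
  for h in(.02,.03,.04,.05):print(d,h,[((np.array(w2pix("scene",t+j*d+k*e+[0,0,h]))-[280,60])*4).round() for e in(-.011,.011)])
```

```text
0.034 0.02 [array([175., 238.]), array([206., 242.])]
0.034 0.03 [array([175., 227.]), array([206., 231.])]
0.034 0.04 [array([175., 216.]), array([206., 220.])]
0.034 0.05 [array([175., 204.]), array([206., 209.])]
0.048 0.02 [array([171., 251.]), array([201., 255.])]
0.048 0.03 [array([171., 240.]), array([202., 244.])]
0.048 0.04 [array([170., 229.]), array([202., 233.])]
0.048 0.05 [array([170., 217.]), array([202., 222.])]
```

{"name": "send_rows", "arguments": {"steps": [[[0.2,0,0.0015,-0.03,0],[0.2,0,0.0015,-0.06,0],[0.2,0,0.0015,-0.075,0],[0.2,0,0.0015,-0.085,0],[0.2,0,0.0015,-0.09,0],[0.2,0,0.0015,-0.09,0]]]}}

```text
t: 24.35
tcp_pos: [0.5044, 0.2138, 0.0115]
tool_rot: [0.435, 0.557, -0.435, 0.558]
force: [0.3, 0.3, 0.1]
finger_gap: 0.803
```

{"name": "send_rows", "arguments": {"steps": [[[0.2,0,0,-0.004,0],[0.2,0,0,-0.008,0],[0.2,0,0,-0.012,0],[0.2,0,0,-0.012,0],[0.2,0,0,-0.012,0]]]}}

```text
t: 24.98
tcp_pos: [0.5041, 0.2138, -0.0007]
tool_rot: [0.435, 0.558, -0.435, 0.557]
force: [-0.2, 0.1, -1.1]
finger_gap: 0.796
```

Run:
```python
from h import *
n=manip.snapshot("scene")[:,:,::-1];b=manip.snapshot("top")[150:250,170:270,::-1]
s=manip.sense();t=s["tcp_pos"];print(s["t"],t,s["finger_gap"],s["force"])
a=n[60:160,280:380]
f=lambda a:np.clip(2.*cv2.resize(a,None,fx=4,fy=4,interpolation=cv2.INTER_CUBIC).astype(float),0,255).astype(np.uint8)
cv2.imwrite("pics/p13.png",np.hstack([f(a),f(b)]))
```

```text
25.075 [ 0.50419873  0.21385512 -0.00063776] 0.8024534451050758 [-0.07652174  0.21540009  0.36314685]
```

View pics/p13.png

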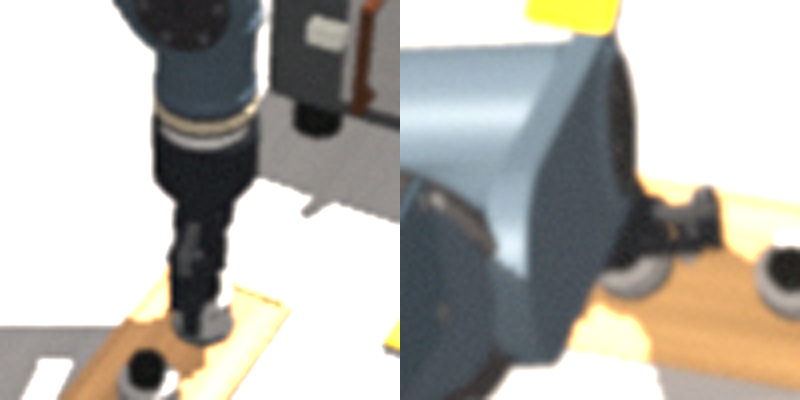

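{"name": "send_rows", "arguments": {"steps": [[[0.2,0,-0.001,-0.005,0],[0.2,0,-0.001,-0.01,0],[0.2,0,-0.001,-0.0125,0],[0.2,0,-0.001,-0.0125,0],[0.3,0,-0.001,-0.0125,0],[0.35,0,-0.001,-0.0125,0]]], "grip_force": 35}}

```text
t: 25.82
tcp_pos: [0.5042, 0.2129, -0.0131]
tool_rot: [0.435, 0.557, -0.435, 0.558]
force: [0.2, 0.5, 0.6]
finger_gap: 0.656
```

{"name": "send_rows", "arguments": {"steps": [[[0.45,0,0,0,0],[0.55,0,0,0,0],[0.65,0,0,0,0],[0.8,0,0,0,0],[0.8,0,0,0,0]]]}}

```text
t: 26.45
tcp_pos: [0.5042, 0.213, -0.0128]
tool_rot: [0.435, 0.557, -0.435, 0.558]
force: [-0.7, 0.8, 5.8]
finger_gap: 0.503
```

{"name": "send_rows", "arguments": {"steps": [[[0.8,0,0,0.002,0],[0.8,0,0,0.006,0],[0.8,0,0,0.012,0],[0.8,0,0,0.02,0],[0.8,0,0,0.03,0],[0.8,0,0,0.03,0]]]}}

```text
t: 27.2
tcp_pos: [0.505, 0.213, 0.018]
tool_rot: [0.436, 0.557, -0.434, 0.558]
force: [1.1, 0.3, -1.1]
finger_gap: 0.504
```

Run:
```python
from h import *
n=manip.snapshot("scene")[:,:,::-1];b=manip.snapshot("top")[150:250,170:270,::-1]
s=manip.sense();t=s["tcp_pos"];print(s["t"],t,s["finger_gap"],s["force"])
a=n[60:160,280:380]
f=lambda a:np.clip(2.*cv2.resize(a,None,fx=5,fy=5,interpolation=cv2.INTER_CUBIC).astype(float),0,255).astype(np.uint8)
cv2.imwrite("pics/p14.png",f(a))
```

```text
27.3 [0.50425503 0.21283302 0.01715187] 0.5022697471673879 [ 0.4589304   0.09813922 -2.23664236]
```

View pics/p14.png

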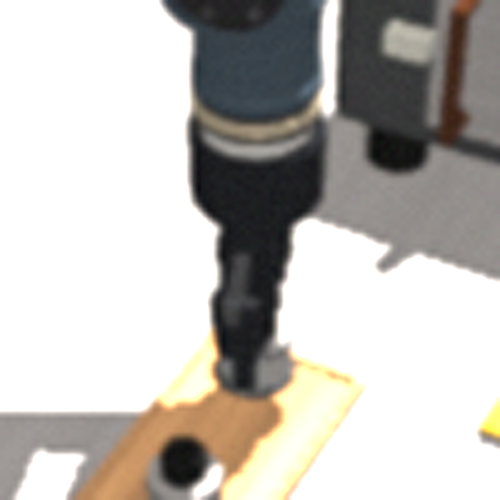

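Lifted, with about 2 N of weight on the wrist. Carrying it to the bowl.

{"name": "send_rows", "arguments": {"steps": [[[0.8,0,0,0.02,0],[0.8,0,0,0.05,0],[0.8,0,-0.01,0.08,0],[0.8,0.003,-0.035,0.09,0],[0.8,0.007,-0.075,0.09,0],[0.8,0.012,-0.12,0.09,0],[0.8,0.016,-0.165,0.09,0],[0.8,0.02,-0.21,0.09,0]]]}}

```text
t: 28.3
tcp_pos: [0.5238, 0.0015, 0.1065]
tool_rot: [0.435, 0.558, -0.435, 0.557]
force: [1.3, 0.6, -1.2]
finger_gap: 0.504
```

{"name": "send_rows", "arguments": {"steps": [[[0.8,0.005,-0.045,0,0],[0.8,0.01,-0.09,0,0],[0.8,0.015,-0.135,0,0],[0.8,0.019,-0.18,0,0],[0.8,0.023,-0.215,0,0],[0.8,0.025,-0.24,0,0],[0.8,0.026,-0.256,0,0],[0.8,0.026,-0.259,0,0]]]}}

```text
t: 29.3
tcp_pos: [0.55, -0.2565, 0.1066]
tool_rot: [0.435, 0.558, -0.435, 0.557]
force: [0.7, 0.7, -2.5]
finger_gap: 0.504
```

{"name": "send_rows", "arguments": {"steps": [[[0.8,0,0,-0.01,0],[0.8,0,0,-0.03,0],[0.8,0,0,-0.045,0],[0.8,0,0,-0.05,0],[0.8,0,0,-0.05,0]]]}}

```text
t: 29.92
tcp_pos: [0.55, -0.2557, 0.0564]
tool_rot: [0.435, 0.558, -0.435, 0.557]
force: [-0.3, -0.8, -1.2]
finger_gap: 0.507
```

Run:
```python
from h import *
n=manip.snapshot("scene")[:,:,::-1];b=manip.snapshot("top")[:,:,::-1]
s=manip.sense();t=s["tcp_pos"];print(s["t"],t,s["finger_gap"],s["force"])
f=lambda a:np.clip(1.6*cv2.resize(a,None,fx=3,fy=3,interpolation=cv2.INTER_CUBIC).astype(float),0,255).astype(np.uint8)
cv2.imwrite("pics/p15.png",np.hstack([f(n[160:310,200:330]),f(b[150:300,370:500])]))
```

```text
30.025 [ 0.55053733 -0.25631894  0.05724684] 0.5008923773065042 [ 0.77951136 -0.52625601 -1.47368076]
```

View pics/p15.png

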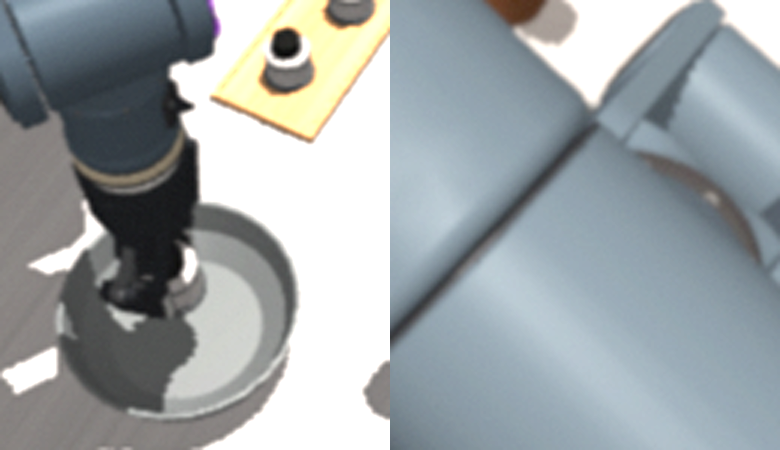

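The foot is held above the bowl centre. Lowering it, with the last millimetres slow.

{"name": "send_rows", "arguments": {"steps": [[[0.8,0,0,-0.015,0],[0.8,0,0,-0.035,0],[0.8,0,0,-0.05,0],[0.8,0,0,-0.058,0],[0.8,0,0,-0.06,0],[0.8,0,0,-0.06,0]]]}}

```text
t: 30.78
tcp_pos: [0.5504, -0.2564, -0.003]
tool_rot: [0.435, 0.557, -0.435, 0.558]
force: [-0.9, -0.7, -1.8]
finger_gap: 0.498
```

{"name": "send_rows", "arguments": {"steps": [[[0.8,0,0,-0.002,0],[0.8,0,0,-0.004,0],[0.8,0,0,-0.0055,0],[0.8,0,0,-0.0055,0],[0.8,0,0,-0.0055,0]]]}}

```text
t: 31.4
tcp_pos: [0.5501, -0.2562, -0.0087]
tool_rot: [0.435, 0.557, -0.435, 0.558]
force: [0.1, 0.3, -1.9]
finger_gap: 0.503
```

{"name": "send_rows", "arguments": {"steps": [[[0.8,0,0,-0.0005,0],[0.8,0,0,-0.001,0],[0.8,0,0,-0.0015,0],[0.8,0,0,-0.0015,0]]]}}

```text
t: 31.9
tcp_pos: [0.55, -0.2561, -0.0103]
tool_rot: [0.435, 0.558, -0.435, 0.557]
force: [0.6, -0.4, -1.6]
finger_gap: 0.505
```

{"name": "send_rows", "arguments": {"steps": [[[0.8,0,0,-0.0005,0],[0.8,0,0,-0.001,0],[0.8,0,0,-0.0015,0],[0.8,0,0,-0.0015,0]]]}}

```text
t: 32.4
tcp_pos: [0.5501, -0.2562, -0.0117]
tool_rot: [0.435, 0.558, -0.435, 0.557]
force: [0.0, -0.3, -2.0]
finger_gap: 0.503
```

{"name": "send_rows", "arguments": {"steps": [[[0.8,0,0,-0.0005,0],[0.8,0,0,-0.001,0],[0.8,0,0,-0.001,0],[0.8,0,0,-0.001,0]]]}}

```text
t: 32.9
tcp_pos: [0.5501, -0.2562, -0.0127]
tool_rot: [0.435, 0.558, -0.435, 0.558]
force: [0.2, -0.3, -1.6]
finger_gap: 0.505
```

{"name": "send_rows", "arguments": {"steps": [[[0.8,0,0,-0.0005,0],[0.8,0,0,-0.001,0],[0.8,0,0,-0.001,0],[0.8,0,0,-0.001,0]]]}}

```text
t: 33.4
tcp_pos: [0.5501, -0.2562, -0.0128]
tool_rot: [0.435, 0.557, -0.435, 0.558]
force: [-2.1, 0.3, 5.8]
finger_gap: 0.506
```

{"name": "send_rows", "arguments": {"steps": [[[0.8,0,0,-0.0005,0],[0.8,0,0,-0.001,0],[0.8,0,0,-0.001,0],[0.8,0,0,-0.001,0]]]}}

```text
t: 33.9
tcp_pos: [0.5501, -0.2562, -0.0128]
tool_rot: [0.435, 0.557, -0.435, 0.558]
force: [-2.4, 1.8, 11.3]
finger_gap: 0.506
```

Touchdown. Relieving the press a little, then releasing slowly.

{"name": "send_rows", "arguments": {"steps": [[[0.8,0,0,0.0012,0],[0.8,0,0,0.0012,0],[0.46,0,0,0.0012,0],[0.42,0,0,0.0012,0],[0.38,0,0,0.0012,0],[0.34,0,0,0.0012,0],[0.34,0,0,0.0012,0],[0.34,0,0,0.0012,0]]]}}

```text
t: 34.9
tcp_pos: [0.5501, -0.2562, -0.0135]
tool_rot: [0.435, 0.558, -0.435, 0.558]
force: [0.5, 0.2, -0.7]
finger_gap: 0.66
```

{"name": "send_rows", "arguments": {"steps": [[[0.34,0,0,0.004,0],[0.34,0,0,0.012,0],[0.34,0,0,0.025,0],[0.34,0,0,0.05,0],[0.34,0,0,0.09,0],[0.34,0,0,0.13,0],[0.34,0,0,0.15,0],[0.34,0,0,0.15,0]]]}}

```text
t: 35.9
tcp_pos: [0.5514, -0.257, 0.1394]
tool_rot: [0.435, 0.556, -0.435, 0.56]
force: [0.5, -0.1, -0.3]
finger_gap: 0.659
```

{"name": "send_rows", "arguments": {"steps": [[[0.34,-0.03,-0.04,0,0],[0.34,-0.07,-0.08,0,0],[0.34,-0.11,-0.12,0,0],[0.34,-0.15,-0.16,0,0],[0.34,-0.18,-0.2,0,0],[0.34,-0.2,-0.23,0,0],[0.34,-0.2,-0.23,0,0],[0.34,-0.2,-0.23,0,0]]]}}

```text
t: 36.9
tcp_pos: [0.3498, -0.4848, 0.1355]
tool_rot: [0.436, 0.558, -0.434, 0.557]
force: [0.5, 0.8, -0.1]
finger_gap: 0.659
```

Run:
```python
from h import *
n=manip.snapshot("scene")[:,:,::-1];b=manip.snapshot("top")[:,:,::-1]
s=manip.sense();t=s["tcp_pos"];print(s["t"],t,s["finger_gap"],s["force"])
cv2.imwrite("pics/e1.png",n);cv2.imwrite("pics/e2.png",b)
cv2.imwrite("pics/e3.png",np.hstack([cv2.resize(x,None,fx=3.5,fy=3.5,interpolation=cv2.INTER_CUBIC) for x in(n[210:320,205:315],b[175:285,375:485])]))
```

```text
37.0 [ 0.35056443 -0.48453334  0.13595145] 0.6584151094186377 [-0.57907638  0.67068696  0.01095587]
```

View pics/e1.png

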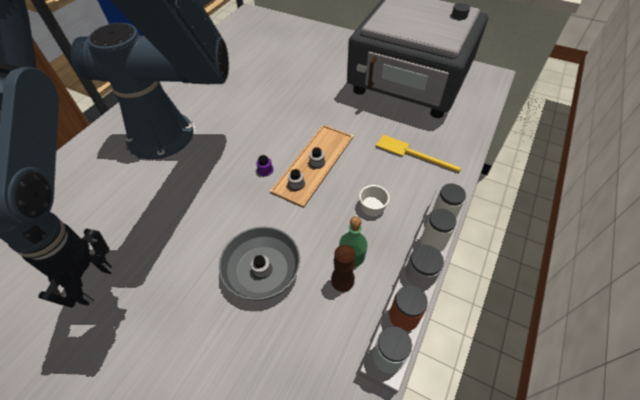

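View pics/e2.png

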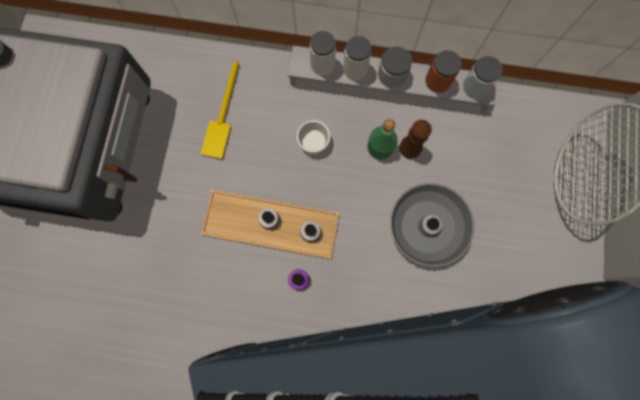

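View pics/e3.png

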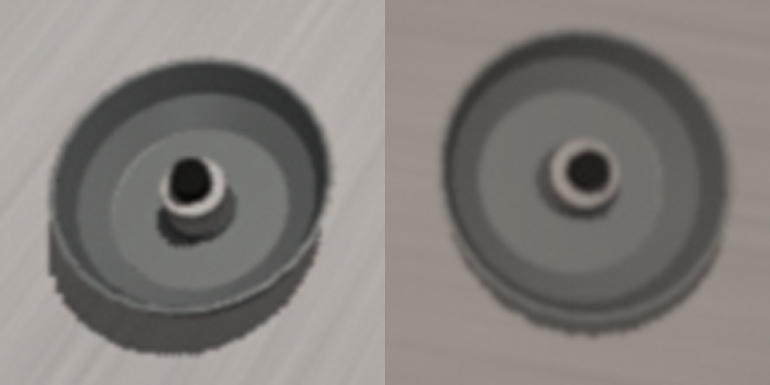

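The foot stands upright in the bowl, at scene (260,263) and top (432,224). The other two are unmoved in the tray at top (269,218) and (310,231). Everything else is where it was and the arm is clear, so I'm handing in.

```bash
python3 -c "
from station import manip
print(manip.sign_off())"
```

```text
the job is handed in; nothing more can be done
None
```

The softest foot, the left one, now stands upright in the grey bowl. The job was handed in at about 37 s of the 69 s allowed. I pressed the feet from left to right, each about 6 mm deep and held for at least a second:

| Foot | Push-back at about 6 mm | Result |
|---|---|---|
| Left | about 4.0 N | worn |
| Middle | about 9.8 N | good |
| Right | about 9.8 N | good |

**Placing:** I lowered the left foot until the wrist felt it touch the bowl floor. The force peaked at about 11 N before I eased off and opened the fingers.

**Last checks:** The final pictures show the worn foot near the bowl's centre and the two good feet in their places on the tray. The other things look unmoved, the arm was clear, and the wrist force was close to zero.

**What disagreed:**
- **Finger height:** The fingers touched the caps with the reported TCP about 25 mm lower than the stated cap height. I set all depths from the felt contact, about z = 0.0327 m. The left foot's contact height came from a noisy force slope, but the stiffer middle foot gave the same height.
- **Sideways force:** The middle and right presses showed about 2 N sideways, probably from friction as the arm settled.

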